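# Fit a new double lid to the stoneware jar and check its inner lid stays put

### The job

In the reading room's tea corner, take the old cork stopper out of the stoneware jar and drop it into the wire basket. Then pick up the nested pair of new lids together by the inner lid's steel post, lower the pair gently into the jar's mouth until the inner lid is fully home, and let go of the post. Finally lift the wooden outer lid alone, straight up by its collar, leaving the inner lid seated and undisturbed, and finish while still holding the outer lid level over the jar, wholly above the tip of the post; the two lids must not come apart before the inner one is seated, and the mug, books and honey jar stay where they are.

Things in the scene. Friction and masses are not known exactly. Their poses are not given: they have to be found in the camera images.
- jar: open white stoneware jar, loose, 1.3 kg, round, 112 mm outside diameter, 100 mm high, mouth 96 mm in diameter (8 mm wall); origin at the centre of its underside, z up
- stopper: old cork stopper in the jar's mouth, loose: plug d 88 mm, 18 deep; above it a disc d 106, 10 thick, that rests on the jar's rim; on top a round wooden knob d 28, 28 high (grip this); total height 56. Origin: centre of the plug's underside, 82 mm above the jar's origin at the start, z up
- inner_lid: new inner lid, loose, 0.24 kg, on the mat at the start: black plug d 90 mm, 16 deep, 6 chamfer; above it a steel flange d 108, 6 thick, that rests on the jar's rim; central steel post d 16, tip 78 mm above the origin, 26 above the outer lid's collar: lifting by it carries both lids. Origin: centre of plug underside, z up; fully home it is 84 mm above the jar's origin, on its axis
- outer_lid: new wooden outer lid, loose, 0.15 kg, lying on the inner lid's flange: disc d 120 mm, 4 thick, rim reaching 5 below the disc round the flange, central collar d 42, top 30 above the origin, bore d 23 round the inner lid's post. Lifting by the collar leaves the inner lid behind. Origin: centre of the disc's underside, z up, 22 mm above the inner lid's origin while nested
- basket: fixed open wire basket for rejects, 190 mm (x) by 180 mm (y) and 80 mm high, walls and floor 4 mm thick; origin at the centre of its underside on the table
- mat: fixed round cork mat, 150 mm in diameter and 4 mm thick, on which the nested lids stand at the start; origin at the centre of its underside
- mug: bystander: mug, 76 mm in diameter, 85 mm high; origin at the centre of its underside
- books: bystander: stack of three paperbacks, about 130 by 190 mm, 66 mm high; origin at the centre of its underside
- honey: bystander: closed amber glass honey jar, 60 mm in diameter, 90 mm high; origin at the centre of its underside

How it is judged:
By the outcome, as a careful person would: the job done as asked, in the order asked, and still so for the second after the job is handed in, while the arm keeps its last pose, push and grip.
It also fails if it takes over 67 s, if anything falls off the work surface, if the arm or the gripper's body presses on something with over 40 N, if the wrist force passes 120 N, or if a joint passes its speed limit or range.

### The arm

A 6-joint arm with a two-finger parallel gripper is mounted at the origin on the work surface. World frame = base frame: x ahead of the robot, y to its left, z up, the work surface at z = 0. Lengths are in m, angles in degrees, forces in N, time in s.
With the tool pointing down it reaches from about 0.25 to 0.725 m from the base axis. Payload 9.7 kg.
Tool frame: the origin (TCP) lies between the finger pads; the fingertips stand 25 mm ahead of it and the grasp point (between the pads) lies 6 mm ahead of it; z points along the fingers, y is the line along which they close (so a half turn about z gives the same grasp; the last joint's range is limited). The gripper opens to 85 mm and grips with 20 to 120 N. Pads are 22 mm wide; open, the fingers measure 114 mm over their backs; the gripper's body (76 mm by 85 mm) begins 54 mm behind the grasp point. The pads swing forward as they close: fully open they stand 13 mm farther back than shut.
Start: joints at [-71.734, 4.979, 10.078, 95.1, 0, 90], TCP at [0.172, -0.522, 0.256] pointing down, gripper open.
Joint ranges: [-179.16, 179.16], [-48.56, 103.87], [-65.8, 70.77], [-126.05, 130.52], [-82.76, 87.17], [-180, 180]. Speed limits (degrees/s): [127.2, 127.2, 147.25, 180, 180, 180].

### API

Orientations are given as [roll, pitch, yaw] about the fixed x, y, z axes, in that order (R = Rz(yaw) Ry(pitch) Rx(roll)).
In Python, from workcell import bot gives the robot as it stands.
- The arm moves only by the shell command python3 drive.py 'ROWS' [FORCE]. ROWS is rows parted by semicolons, their numbers by spaces, 1 to 5 of them, each of 5 numbers: dx, dy, dz in m, then a turn about the tool's z in degrees, then the finger opening in m; each row is the pose to reach, as a shift and turn from the pose commanded when the command began, along the tool's axes at that moment; what a row does not reach only later rows make up. A row lasts 1/12 s, in which the tool goes at most 0.0417 m and 7.16 degrees, less where a joint would pass 70% of its speed; a pose out of reach is approached as far as the arm can. The fingers move at their own pace and stop on an object; FORCE is the grip in N (left out, the last holds). Time passes only in rows, so rows that do not move let the fingers close. It prints the time, the measured TCP pose, the force, the opening and the grip force at its end.
- bot.get_obs(): the state, without advancing time (a new reading comes with each control period).
- bot.camera(name): name is "scene" or "top"; returns the picture (420x560x3 uint8, blue, green, red); there is no depth.
- bot.camera_info(name): a dict with "mtx" (3x3 intrinsics, pixels), "extrinsics" (4x4, takes a point from camera to world coordinates). Camera axes: x right, y down, z forward; pixel columns grow to the right and rows downward; lengths in m; the calibration is good to about 2 mm. A picture is of the moment at which its call begins. camera_info takes no time and is no camera call.
- bot.job_done(): hands the job in; it is judged then, once.
The state is a dict: "time": time; "q": joint angles; "qd": joint speeds; "joint_efforts": joint torques, N m; "ee_pos": TCP position; "tcp_rot": TCP orientation; "wrist_force": force on the tool from outside, world axes, zero at the start; "torque": the same for the moment, N m; "opening": finger opening in m; "grasp_force": force on a finger pad.
Only numpy, scipy, OpenCV 4.12 (cv2) and the standard library are available. Lean on these libraries where they do the work, as an engineer would, in place of code of your own. Each camera call takes 0.05 s, during which the arm holds its last target. There are 200 camera calls.

## Working session

There is one attempt and no reset: what is moved stays moved. The work goes in short steps, Python scripts to look and compute and a shell command to move; the robot and the scene stay as the last step left them, time stands still between calls to the robot, and variables do not carry over. Pictures are saved under pics/ and viewed, at most 10 in all, crops included, and the job is handed in when it is done.

```bash
ls; mkdir -p pics
python3 - <<'E'
from workcell import bot
import cv2,numpy as np
o=bot.get_obs();print({k:np.round(v,3) for k,v in o.items()})
for n in("scene","top"):
    cv2.imwrite(f"pics/{n}0.png",bot.camera(n));i=bot.camera_info(n);print(n,np.round(i["mtx"],1).tolist(),np.round(i["extrinsics"],3).tolist())
E
```

```text
drive.py
pics
workcell.py
{'time': np.float64(0.0), 'q': array([-71.735,   5.011,  10.033,  95.099,   0.   ,  90.001]), 'qd': array([-0.051, -0.006,  0.11 , -0.005, -0.123, -0.101]), 'joint_efforts': array([ 2.0000e-03, -5.2038e+01,  4.6481e+01,  1.6000e-02,  0.0000e+00,
       -0.0000e+00]), 'ee_pos': array([ 0.172, -0.522,  0.256]), 'tcp_rot': array([-179.923,   -0.   ,   18.263]), 'wrist_force': array([ 0.492,  0.331, -0.027]), 'torque': array([-0.045, -0.046,  0.043]), 'grasp_force': np.float64(0.0), 'opening': np.float64(0.085)}
scene [[443.3, 0.0, 276.8], [0.0, 443.3, 208.0], [0.0, 0.0, 1.0]] [[0.783, 0.346, -0.517, 1.218], [0.622, -0.444, 0.645, -0.671], [-0.006, -0.826, -0.563, 0.753], [0.0, 0.0, 0.0, 1.0]]
top [[530.6, 0.0, 277.1], [0.0, 530.6, 208.3], [0.0, 0.0, 1.0]] [[-0.063, -0.975, 0.215, 0.312], [-0.998, 0.063, -0.008, 0.074], [-0.005, -0.215, -0.977, 1.524], [0.0, 0.0, 0.0, 1.0]]
```

View pics/scene0.png

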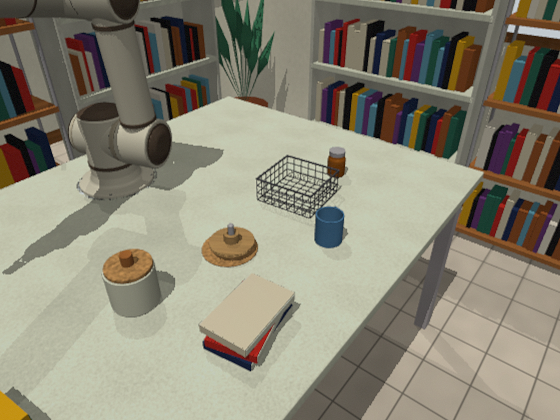

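View pics/top0.png

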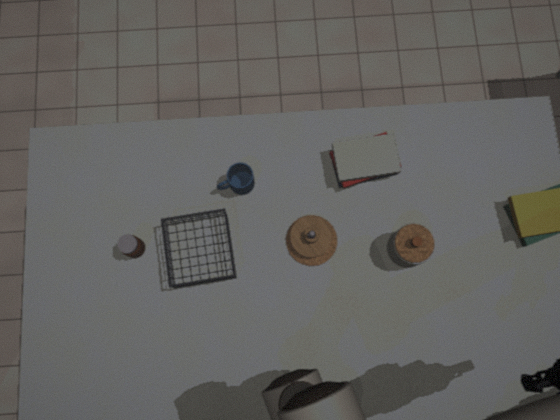

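The scene view shows the stopper knob at about (126,256), the post tip at (231,226) and the basket at (298,185). The top view shows the knob at (419,242), the post at (310,236) and the basket at (200,247). Next I'll crop these closer.

```bash
cat > h.py <<'E'
import cv2,numpy as np
from workcell import bot
def cam(n):
    i=bot.camera_info(n);return np.array(i["mtx"]),np.array(i["extrinsics"])
def ray(n,p):
    K,E=cam(n);return E[:3,3],E[:3,:3]@np.linalg.solve(K,[p[0],p[1],1])
def plane(n,p,z):
    c,d=ray(n,p);return c+d*(z-c[2])/d[2]
def proj(n,P):
    K,E=cam(n);q=K@(E[:3,:3].T@(np.array(P)-E[:3,3]));return q[:2]/q[2]
def tri(ps,pt):
    P=[]
    for n in("scene","top"):
        K,E=cam(n);P.append(K@np.linalg.inv(E)[:3])
    X=cv2.triangulatePoints(P[0],P[1],np.array(ps,float).reshape(2,1),np.array(pt,float).reshape(2,1)).ravel();X=X[:3]/X[3]
    return X,[np.round(proj(n,X)-p,1) for n,p in(("scene",ps),("top",pt))]
def crop(im,x,y,s=32,k=6):
    return cv2.resize(im[y-s:y+s,x-s:x+s],None,fx=k,fy=k,interpolation=cv2.INTER_CUBIC)
E
python3 - <<'E'
from h import *
s=cv2.imread("pics/scene0.png");t=cv2.imread("pics/top0.png")
t2=cv2.convertScaleAbs(t,alpha=1.5)
a=np.hstack([crop(s,130,275,32,6),crop(s,231,240,32,6)]);b=np.hstack([crop(t2,412,245,32,6),crop(t2,312,240,32,6)])
im=np.vstack([a,b])[:, :]
im=cv2.resize(im,(600,600));cv2.imwrite("pics/c0.png",im)
for n,p,z in(("top",(413,243),.110),("top",(312,240),.03),("top",(200,247),.04)):print(plane(n,p,z).round(3))
print(tri((126,252),(420,242)),tri((231,224),(310,235)))
E
```

```text
[ 0.504 -0.296  0.11 ]
[ 0.542 -0.032  0.03 ]
[0.54  0.285 0.04 ]
(array([ 0.50291024, -0.30393349,  0.14166067]), [array([-2.2,  0.1]), array([-1.1, -0.6])]) (array([ 0.54884386, -0.02459533,  0.07537485]), [array([ 0.1, -0. ]), array([0., 0.])])
```

View pics/c0.png

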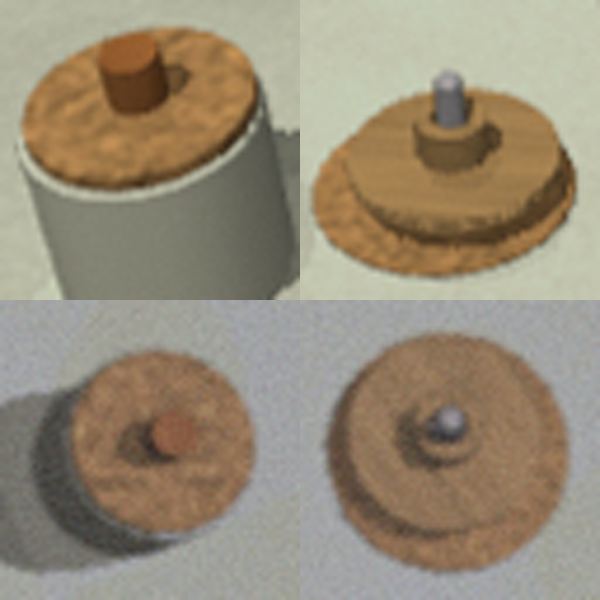

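The crop shows the knob top at scene (125.7,253.7) and top (417.3,241.4). The post tip is at scene (230.6,224.6) and top (312,233.2), with the collar just below it. I'll triangulate these and check them against disc outlines found by colour.

Run:
```python
from h import *
np.set_printoptions(precision=4,suppress=True)
print("knob",tri((125.7,253.7),(417.3,241.4)));print("tip",tri((230.6,224.6),(312,233.2)));print("collar",tri((230.8,235.1),(312,237.2)))
def fit(n,box,hmax=25,smin=70):
    im=cv2.imread(f"pics/{n}0.png");x,y,w,h=box
    hsv=cv2.cvtColor(im[y:y+h,x:x+w],cv2.COLOR_BGR2HSV)
    m=cv2.inRange(hsv,(3,smin,40),(hmax,255,255))
    c=max(cv2.findContours(m,0,cv2.CHAIN_APPROX_NONE)[0],key=cv2.contourArea)
    c=cv2.convexHull(c);e=cv2.fitEllipse(c);return (e[0][0]+x,e[0][1]+y),e
for nm,b,z in(("cork",(380,213,64,64),.105),("mat",(280,208,64,64),.004)):
    c,e=fit("top",b);print(nm,c,e[1],plane("top",c,z))
c=(310.3,236.2);print("outer",plane("top",c,.030))
# basket dark in top
im=cv2.imread("pics/top0.png");g=cv2.cvtColor(im,cv2.COLOR_BGR2GRAY)
for z in(.08,):print([plane("top",p,z)[:2] for p in((161,216),(226,208),(234,278),(167,287))])
s=[plane("scene",p,.08)[:2] for p in((257,185),(288,158),(341,178),(309,213))];print(s)
print("tall check",proj("scene",(0.5,-.3,0)))
```

```text
knob (array([ 0.504 , -0.3013,  0.136 ]), [array([-0.1,  0. ]), array([-0., -0.])])
tip (array([ 0.553 , -0.0302,  0.0786]), [array([ 0.1, -0. ]), array([0., 0.])])
collar (array([ 0.5485, -0.0309,  0.0425]), [array([-0.7,  0.1]), array([-0.4, -0.3])])
cork (413.8977851867676, 242.80303955078125) (37.3925666809082, 39.23250198364258) [ 0.505  -0.3002  0.105 ]
mat (311.2721424102783, 240.11678314208984) (49.75563430786133, 50.3824348449707) [ 0.5454 -0.0319  0.004 ]
outer [ 0.5529 -0.0282  0.03  ]
[array([0.628, 0.385]), array([0.6391, 0.2036]), array([0.4437, 0.1902]), array([0.431 , 0.3719])]
[array([0.4808, 0.1579]), array([0.4507, 0.347 ]), array([0.6528, 0.3428]), array([0.6825, 0.1342])]
tall check [136.5923 297.5391]
```

```bash
R='0.192 -0.053 0.028 -35.8 0.085'; python3 drive.py '0.192 -0.053 0.028 -35.8 0.085;0.192 -0.053 0.028 -35.8 0.085;0.192 -0.053 0.028 -35.8 0.085;0.192 -0.053 0.028 -35.8 0.085;0.192 -0.053 0.028 -35.8 0.085' 40
```

```text
time: 0.52
ee_pos: [0.3397, -0.41, 0.2276]
tcp_rot: [-180.0, -0.0, 54.4]
wrist_force: [0.7, -0.9, 0.1]
opening: 0.0849
grasp_force: 0.0
```

```bash
cat >> h.py <<'E'
def go(x,y,z,yaw=None):
    from scipy.spatial.transform import Rotation as R
    o=bot.get_obs();r=R.from_euler("xyz",o["tcp_rot"],degrees=True)
    d=r.inv().apply(np.array([x,y,z])-o["ee_pos"]);print(d.round(4),None if yaw is None else round(o["tcp_rot"][2]-yaw,2),"len",np.linalg.norm(d).round(3))
E
python3 -c "
from h import *
go(.504,-.301,.2,90)"
```

```text
[0.1842 0.0703 0.0276] -35.57 len 0.199
```

```bash
python3 drive.py '0.184 0.07 0.028 -35.6 0.085;0.184 0.07 0.028 -35.6 0.085;0.184 0.07 0.028 -35.6 0.085;0.184 0.07 0.028 -35.6 0.085;0.184 0.07 0.028 -35.6 0.06'; python3 drive.py '0 0 0 0 0.06;0 0 0 0 0.06'; python3 -c "
from h import *
go(.504,-.301,.14,90);print(bot.get_obs()['q'].round(0))
s=bot.camera('scene');t=cv2.convertScaleAbs(bot.camera('top'),alpha=1.5)
cv2.imwrite('pics/c1.png',np.hstack([crop(s,130,250,50,4),crop(t,415,245,50,4)]))"
```

```text
time: 0.93
ee_pos: [0.5047, -0.3017, 0.1993]
tcp_rot: [-180.0, -0.0, 90.1]
wrist_force: [0.4, -0.4, 0.1]
opening: 0.0748
grasp_force: 0.0
time: 1.1
ee_pos: [0.5036, -0.3025, 0.1991]
tcp_rot: [-179.9, -0.1, 89.8]
wrist_force: [-0.4, -0.5, 0.1]
opening: 0.0597
grasp_force: 0.0
[0.0014 0.0005 0.0591] -0.18 len 0.059
[-31.   9.   9.  89.  -0.  59.]
```

View pics/c1.png

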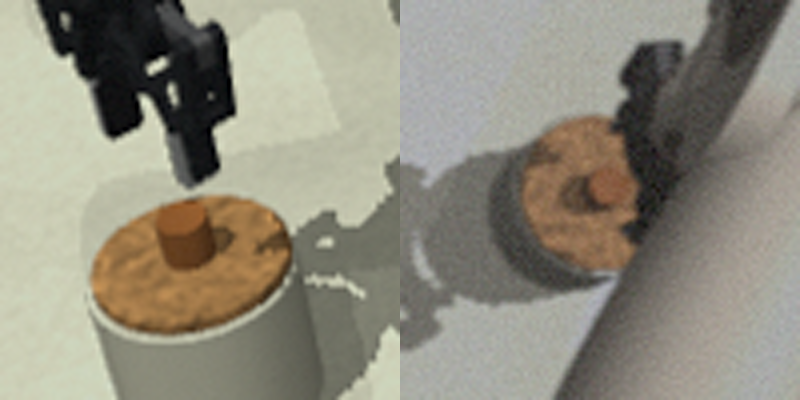

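Both views show the fingers straddling the knob (scene fingertip midpoint about (120,239)), which fits the gripper's height. Now down, close and lift.

```bash
python3 drive.py '0.0014 0 0.03 0 0.06;0.0014 0 0.045 0 0.06;0.0014 0 0.055 0 0.06;0.0014 0 0.058 0 0.06;0.0014 0 0.058 0 0.06'; python3 drive.py '0 0 0 0 0.02;0 0 0 0 0.02;0 0 0 0 0.02;0 0 0 0 0.02;0 0 0 0 0.02' 50;python3 drive.py '0 0 0 0 0.02;0 0 0 0 0.02'
```

```text
time: 1.62
ee_pos: [0.502, -0.303, 0.1422]
tcp_rot: [-180.0, -0.0, 89.6]
wrist_force: [0.1, 0.0, 0.3]
opening: 0.0601
grasp_force: 0.0
time: 2.03
ee_pos: [0.5032, -0.3029, 0.1438]
tcp_rot: [179.9, 0.1, 89.7]
wrist_force: [-0.9, -0.2, 6.7]
opening: 0.0258
grasp_force: 49.2
time: 2.2
ee_pos: [0.5032, -0.3029, 0.1438]
tcp_rot: [179.9, 0.1, 89.7]
wrist_force: [-0.1, -0.8, 6.0]
opening: 0.0262
grasp_force: 49.2
```

```bash
python3 drive.py '0 0 -0.006 0 0.02;0 0 -0.014 0 0.02;0 0 -0.024 0 0.02;0 0 -0.036 0 0.02;0 0 -0.05 0 0.02';python3 drive.py '0 0 -0.02 0 0.02;0 0 -0.04 0 0.02;0 0 -0.05 0 0.02;0 0 -0.05 0 0.02';python3 -c "
from h import *
go(.535,.287,.23,90)
s=bot.camera('scene');t=cv2.convertScaleAbs(bot.camera('top'),alpha=1.5)
cv2.imwrite('pics/c2.png',np.hstack([crop(s,130,230,70,3),crop(t,410,245,70,3)]))"
```

```text
time: 2.62
ee_pos: [0.5026, -0.3023, 0.1934]
tcp_rot: [-180.0, -0.0, 89.7]
wrist_force: [-0.2, -0.4, -0.9]
opening: 0.0261
grasp_force: 49.4
time: 2.95
ee_pos: [0.5035, -0.3029, 0.2456]
tcp_rot: [179.8, 0.1, 89.7]
wrist_force: [0.5, 0.1, -0.8]
opening: 0.0263
grasp_force: 49.4
[0.5901 0.0281 0.0144] -0.33 len 0.591
```

View pics/c2.png

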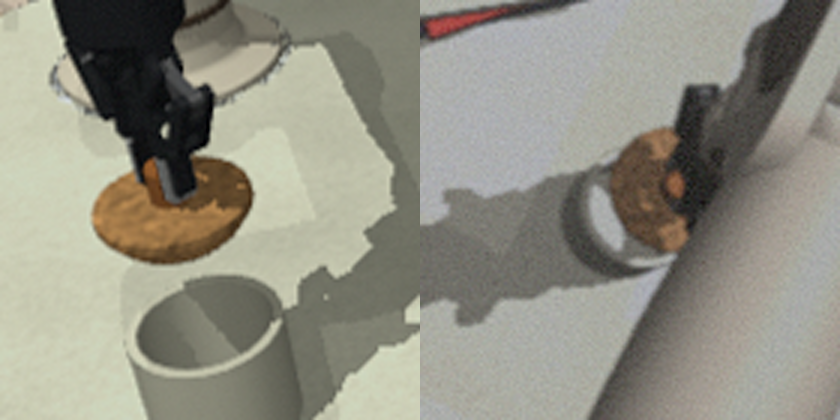

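The stopper is gripped and clear of the open jar. Carrying it to the basket.

```bash
python3 drive.py '0.2 0.01 0 0 0.02;0.2 0.01 0 0 0.02;0.2 0.01 0 0 0.02;0.2 0.01 0 0 0.02;0.2 0.01 0 0 0.02'; python3 drive.py '0.2 0.01 0 0 0.02;0.2 0.01 0 0 0.02;0.2 0.01 0 0 0.02;0.2 0.01 0 0 0.02;0.2 0.01 0 0 0.02'; python3 drive.py '0.19 0.008 0 0 0.02;0.19 0.008 0 0 0.02;0.19 0.008 0 0 0.02;0.19 0.008 0 0 0.02;0.19 0.008 0 0 0.02';python3 -c "
from h import *
go(.535,.287,.11,90)"
```

```text
time: 3.47
ee_pos: [0.5131, -0.1001, 0.2408]
tcp_rot: [-179.9, -0.0, 89.7]
wrist_force: [0.7, -0.8, 0.5]
opening: 0.0261
grasp_force: 49.4
time: 3.88
ee_pos: [0.5243, 0.1001, 0.2408]
tcp_rot: [-179.9, 0.0, 89.7]
wrist_force: [0.4, 0.2, -0.0]
opening: 0.0265
grasp_force: 49.4
time: 4.3
ee_pos: [0.5333, 0.291, 0.2401]
tcp_rot: [-179.9, 0.0, 89.8]
wrist_force: [1.1, -0.6, -1.3]
opening: 0.0262
grasp_force: 49.4
[-0.004   0.002   0.1301] -0.21 len 0.13
```

```bash
python3 drive.py '-0.003 0.002 0.16 0 0.02;-0.003 0.002 0.16 0 0.02;-0.003 0.002 0.16 0 0.02;-0.003 0.002 0.16 0 0.02;-0.003 0.002 0.16 0 0.02'; python3 drive.py '0 0 0.005 0 0.07;0 0 0.005 0 0.07;0 0 0.005 0 0.07;0 0 0.005 0 0.07;0 0 0.005 0 0.07';python3 drive.py '0 0 -0.16 0 0.07;0 0 -0.16 0 0.07;0 0 -0.16 0 0.07;0 0 -0.16 0 0.07;0 0 -0.16 0 0.05';python3 -c "
from h import *
go(.552,-.03,.16,90)"
```

```text
time: 4.72
ee_pos: [0.5318, 0.2821, 0.0726]
tcp_rot: [-179.3, 0.4, 89.7]
wrist_force: [-1.4, -0.5, -1.8]
opening: 0.0261
grasp_force: 49.5
time: 5.13
ee_pos: [0.5372, 0.2848, 0.0794]
tcp_rot: [179.8, -0.1, 89.7]
wrist_force: [-0.0, -0.0, 0.1]
opening: 0.0702
grasp_force: 0.0
time: 5.55
ee_pos: [0.5378, 0.2852, 0.247]
tcp_rot: [179.4, -0.3, 89.7]
wrist_force: [0.6, 0.6, 0.4]
opening: 0.0597
grasp_force: 0.0
[-0.3156  0.0151  0.0853] -0.33 len 0.327
```

Now over the lids, where I'll take views to check the stopper and the alignment with the post.

```bash
python3 drive.py '-0.2 0.01 0 0 0.05;-0.2 0.01 0 0 0.05;-0.2 0.01 0 0 0.05;-0.2 0.01 0 0 0.05;-0.2 0.01 0 0 0.05'; python3 drive.py '-0.115 0.004 0.085 0 0.05;-0.115 0.004 0.085 0 0.05;-0.115 0.004 0.085 0 0.05;-0.115 0.004 0.085 0 0.05;-0.115 0.004 0.085 0 0.05'; python3 drive.py '0 0 0 0 0.05;0 0 0 0 0.05';python3 -c "
from h import *
go(.552,-.03,.09,90)
s=bot.camera('scene');t=cv2.convertScaleAbs(bot.camera('top'),alpha=1.5)
cv2.imwrite('pics/s3.png',s);cv2.imwrite('pics/t3.png',t)
a=crop(s,240,215,60,5)[:300];b=crop(s,290,185,45,5)[75:375]
cv2.imwrite('pics/c3.png',np.vstack([np.hstack([crop(s,235,215,40,5),crop(s,290,185,40,5)]),np.zeros((1,800,3),np.uint8)])[:,:])"
```

```text
time: 5.97
ee_pos: [0.5449, 0.0819, 0.2385]
tcp_rot: [179.9, 0.0, 89.6]
wrist_force: [-0.1, -0.1, -0.2]
opening: 0.05
grasp_force: 0.0
time: 6.38
ee_pos: [0.5473, -0.0336, 0.1502]
tcp_rot: [-179.8, 0.0, 89.5]
wrist_force: [-0.6, 0.0, -0.1]
opening: 0.05
grasp_force: 0.0
time: 6.55
ee_pos: [0.5489, -0.0302, 0.1538]
tcp_rot: [179.9, -0.0, 89.7]
wrist_force: [-0.8, -0.3, 1.0]
opening: 0.05
grasp_force: 0.0
[0.0002 0.003  0.0638] -0.33 len 0.064
```

View pics/c3.png

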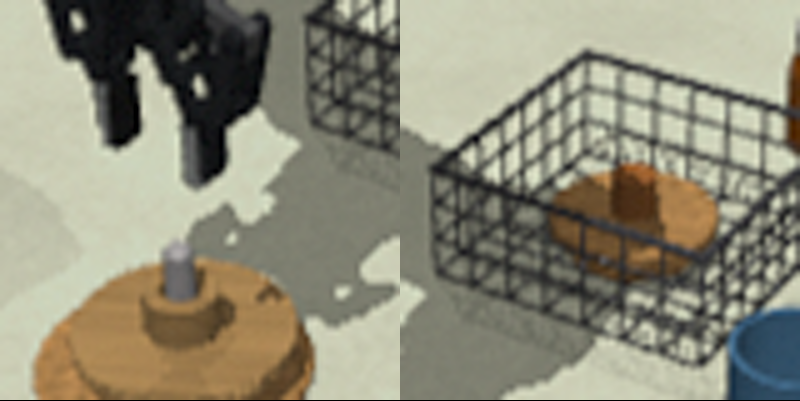

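The stopper lies inside the basket. The fingers straddle the post, with their midpoint about (227,207) above the post tip at (231,224). I'll check the offset numerically.

```bash
python3 -c "
from h import *
o=bot.get_obs()['ee_pos'];print(o)
for z in(.120,.125,.130):print(plane('scene',(227,207),z).round(4))
print(plane('scene',(230.8,224.2),.082),plane('top',(312,233.2),.082))
go(.552,-.03,.09)"
```

```text
[ 0.54902383 -0.02972089  0.15381631]
[ 0.5344 -0.0202  0.12  ]
[ 0.5398 -0.0254  0.125 ]
[ 0.5452 -0.0305  0.13  ]
[ 0.55545029 -0.03202541  0.082     ] [ 0.5525095  -0.02991019  0.082     ]
[-0.0003  0.0028  0.0638] None len 0.064
```

```bash
python3 drive.py '-0.001 0.004 0.03 0 0.05;-0.001 0.004 0.045 0 0.05;-0.001 0.004 0.056 0 0.05;-0.001 0.004 0.062 0 0.05;-0.001 0.004 0.062 0 0.05'; python3 drive.py '0 0 0 0 0.03;0 0 0 0 0.025;0 0 0 0 0.02;0 0 0 0 0.01;0 0 0 0 0.01' 40;python3 drive.py '0 0 0 0 0.01;0 0 0 0 0.01;0 0 0 0 0.01' 60
```

```text
time: 7.07
ee_pos: [0.5521, -0.0312, 0.0897]
tcp_rot: [-179.9, -0.0, 89.7]
wrist_force: [0.1, -0.5, -0.1]
opening: 0.0499
grasp_force: 0.0
time: 7.48
ee_pos: [0.5533, -0.0318, 0.0914]
tcp_rot: [179.9, 0.0, 89.7]
wrist_force: [2.2, -0.1, 4.0]
opening: 0.014
grasp_force: 39.0
time: 7.73
ee_pos: [0.5533, -0.0318, 0.0914]
tcp_rot: [179.8, 0.0, 89.7]
wrist_force: [4.0, -0.5, 5.3]
opening: 0.0131
grasp_force: 58.6
```

```bash
python3 drive.py '0 0 -0.004 0 0.01;0 0 -0.01 0 0.01;0 0 -0.018 0 0.01;0 0 -0.028 0 0.01;0 0 -0.04 0 0.01'; python3 drive.py '0 0 -0.03 0 0.01;0 0 -0.06 0 0.01;0 0 -0.09 0 0.01;0 0 -0.1 0 0.01;0 0 -0.1 0 0.01'; python3 drive.py '0 0 0 0 0.01;0 0 0 0 0.01';python3 -c "
from h import *
s=bot.camera('scene');t=cv2.convertScaleAbs(bot.camera('top'),alpha=1.5)
cv2.imwrite('pics/s4.png',s);cv2.imwrite('pics/t4.png',t)
cv2.imwrite('pics/c4.png',np.vstack([np.hstack([crop(s,230,180,33,6),crop(s,130,285,33,6)]),np.hstack([crop(t,318,235,33,6),crop(t,412,245,33,6)])])[:600])
print(cv2.imread('pics/c4.png').shape)"
```

```text
time: 8.15
ee_pos: [0.5519, -0.0317, 0.1307]
tcp_rot: [-179.9, -0.0, 89.7]
wrist_force: [0.9, 0.8, -4.8]
opening: 0.0132
grasp_force: 58.6
time: 8.57
ee_pos: [0.5534, -0.0318, 0.2338]
tcp_rot: [179.7, 0.0, 89.7]
wrist_force: [0.8, -0.2, -4.9]
opening: 0.0132
grasp_force: 59.0
time: 8.73
ee_pos: [0.5518, -0.0317, 0.2282]
tcp_rot: [-179.8, -0.0, 89.7]
wrist_force: [-0.1, 0.3, -4.8]
opening: 0.013
grasp_force: 59.0
(600, 792, 3)
```

View pics/c4.png

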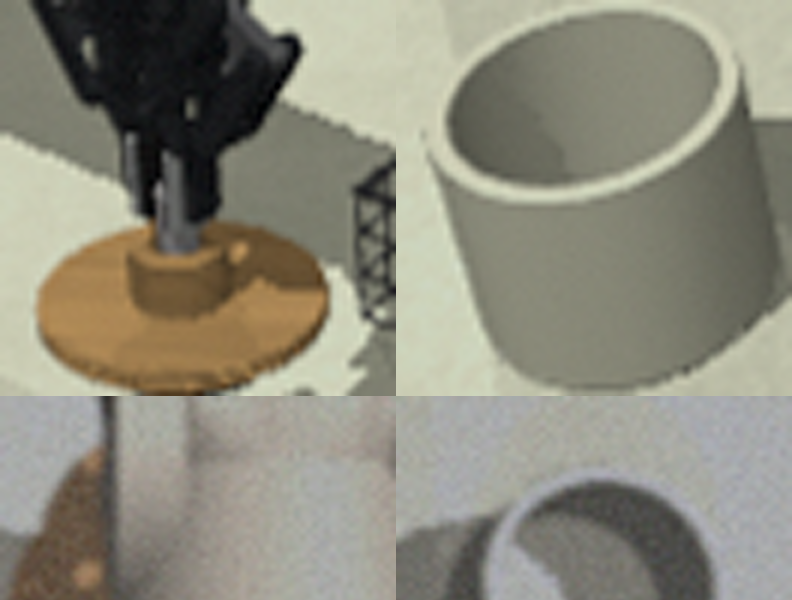

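The lids are lifted together and look level. The jar's rim is clear: mouth centre at scene about (128.3,268.3), and outer rim centre at top about (412.8,243.5).

```bash
python3 -c "
from h import *
print(plane('scene',(128.3,268.3),.1).round(4),plane('top',(412.8,243.5),.1).round(4),tri((128.3,268.3),(412.8,243.5)))
def circ(c,r,n='scene'):
    a=np.linspace(0,2*np.pi,73);q=np.array([proj(n,(c[0]+r*np.cos(t),c[1]+r*np.sin(t),c[2])) for t in a]);return q.min(0),q.max(0)
for c in((.504,-.301,.1),(.506,-.3,.1)):
    print(c,'scene inner',circ(c,.048),'outer',circ(c,.056),'top outer',circ(c,.056,'top'))
# outer lid held: scene bbox x 198..? 
print(197+38/6,197+329/6,147+388/6)
for c in((.552,-.0317,.17),(.552,-.0317,.166)):print('lid',circ(c,.06))
"
```

```text
[ 0.5085 -0.3061  0.1   ] [ 0.504  -0.2983  0.1   ] (array([ 0.50385049, -0.30122604,  0.09417367]), [array([ 1.1, -0.1]), array([0.5, 0.3])])
(0.504, -0.301, 0.1) scene inner (array([106.11476277, 252.14824965]), array([151.36148095, 281.4902782 ])) outer (array([102.25211927, 249.90876841]), array([155.05704153, 284.16162466])) top outer (array([393.03348054, 223.07240159]), array([434.55684225, 264.11112409]))
(0.506, -0.3, 0.1) scene inner (array([107.05258137, 252.27392855]), array([152.299117  , 281.63879617])) outer (array([103.19018931, 250.03278241]), array([155.99489997, 284.31231656])) top outer (array([392.58405717, 222.37629773]), array([434.09487086, 263.39113397]))
203.33333333333334 251.83333333333334 211.66666666666669
lid (array([202.81756223, 182.02772961]), array([252.0907061 , 208.46064164]))
lid (array([202.98121846, 183.36863455]), array([252.15135926, 209.87230099]))
```

```bash
python3 drive.py '-0.02 -0.003 0 0 0.01;-0.045 -0.008 0 0 0.01;-0.075 -0.013 0 0 0.01;-0.105 -0.019 0 0 0.01;-0.135 -0.024 0 0 0.01'; python3 drive.py '-0.03 -0.005 0 0 0.01;-0.06 -0.011 0 0 0.01;-0.09 -0.016 0 0 0.01;-0.115 -0.021 0 0 0.01;-0.13 -0.023 0 0 0.01';python3 drive.py '0 0 0 0 0.01;0 0 0 0 0.01;0 0 0 0 0.01'; python3 -c "
from h import *
go(.504,-.3015,.2,90)"
```

```text
time: 9.25
ee_pos: [0.5267, -0.1676, 0.2289]
tcp_rot: [-179.9, -0.0, 89.7]
wrist_force: [0.5, 0.5, -4.2]
opening: 0.013
grasp_force: 59.0
time: 9.67
ee_pos: [0.5026, -0.2988, 0.2287]
tcp_rot: [-179.9, -0.0, 89.6]
wrist_force: [0.8, -0.3, -4.4]
opening: 0.0133
grasp_force: 59.0
time: 9.92
ee_pos: [0.5038, -0.2958, 0.2296]
tcp_rot: [-179.9, -0.1, 89.7]
wrist_force: [-0.6, 0.2, -4.7]
opening: 0.0132
grasp_force: 59.0
[-0.0058  0.0002  0.0296] -0.32 len 0.03
```

Move to the jar axis and down to just above the rim, then look.

```bash
python3 drive.py '-0.003 0 0.01 0 0.01;-0.006 0 0.022 0 0.01;-0.006 0 0.032 0 0.01;-0.006 0 0.036 0 0.01;-0.006 0 0.036 0 0.01'; python3 drive.py '0 0 0 0 0.01;0 0 0 0 0.01'; python3 -c "
from h import *
go(.504,-.3015,.1714,90)
s=bot.camera('scene');t=cv2.convertScaleAbs(bot.camera('top'),alpha=1.5)
cv2.imwrite('pics/c5.png',np.hstack([crop(s,130,260,40,5),crop(t,412,245,40,5)]))"
```

```text
time: 10.33
ee_pos: [0.5032, -0.3018, 0.1922]
tcp_rot: [-179.9, -0.1, 89.7]
wrist_force: [-0.1, 0.7, -4.7]
opening: 0.0131
grasp_force: 59.0
time: 10.5
ee_pos: [0.5039, -0.3024, 0.1947]
tcp_rot: [180.0, 0.0, 89.7]
wrist_force: [-0.7, -0.5, -3.9]
opening: 0.0129
grasp_force: 59.0
[0.0009 0.0001 0.0233] -0.33 len 0.023
```

View pics/c5.png

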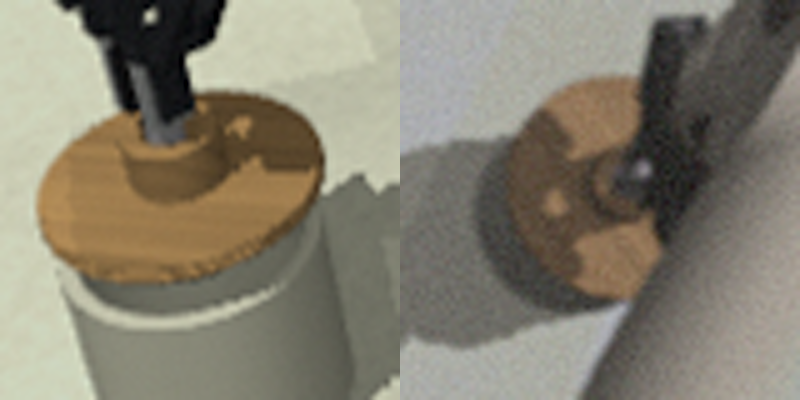

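Scene lid centre x is about 126.3, which matches the jar axis at that height. Lowering gently.

```bash
python3 drive.py '0.001 0 0.002 0 0.01;0.001 0 0.004 0 0.01;0.001 0 0.006 0 0.01;0.001 0 0.008 0 0.01;0.001 0 0.01 0 0.01'; python3 drive.py '0 0 0.001 0 0.01;0 0 0.002 0 0.01;0 0 0.003 0 0.01;0 0 0.004 0 0.01;0 0 0.005 0 0.01';python3 drive.py '0 0 0.001 0 0.01;0 0 0.002 0 0.01;0 0 0.003 0 0.01;0 0 0.003 0 0.01'
```

```text
time: 11.02
ee_pos: [0.5037, -0.3015, 0.184]
tcp_rot: [-180.0, -0.0, 89.7]
wrist_force: [0.4, -0.0, -5.3]
opening: 0.0135
grasp_force: 59.0
time: 11.43
ee_pos: [0.5041, -0.3021, 0.1801]
tcp_rot: [179.9, 0.1, 89.7]
wrist_force: [0.1, -3.8, 3.4]
opening: 0.0132
grasp_force: 59.8
time: 11.77
ee_pos: [0.5037, -0.3013, 0.1757]
tcp_rot: [-180.0, -0.0, 89.7]
wrist_force: [0.8, -2.1, -4.0]
opening: 0.0134
grasp_force: 59.0
```

```bash
python3 drive.py '-0.001 0 0.001 0 0.01;-0.001 0 0.002 0 0.01;-0.001 0 0.003 0 0.01;-0.001 0 0.004 0 0.01;-0.001 0 0.004 0 0.01';python3 drive.py '0 0 0.001 0 0.01;0 0 0.002 0 0.01;0 0 0.002 0 0.01'
```

```text
time: 12.18
ee_pos: [0.5037, -0.3023, 0.1719]
tcp_rot: [-180.0, -0.0, 89.7]
wrist_force: [-0.7, -0.0, -5.0]
opening: 0.0131
grasp_force: 59.0
time: 12.43
ee_pos: [0.5041, -0.3025, 0.1711]
tcp_rot: [179.9, 0.0, 89.7]
wrist_force: [1.9, 1.4, 2.0]
opening: 0.0129
grasp_force: 59.6
```

```bash
python3 drive.py '0 0 0.001 0 0.01;0 0 0.002 0 0.01;0 0 0.002 0 0.01'; python3 drive.py '0 0 0 0 0.016;0 0 0 0 0.02;0 0 0 0 0.03;0 0 0 0 0.05;0 0 0 0 0.075';python3 drive.py '0 0 0 0 0.08;0 0 0 0 0.08;0 0 0 0 0.08;0 0 0 0 0.08';python3 -c "
from h import *
s=bot.camera('scene');t=cv2.convertScaleAbs(bot.camera('top'),alpha=1.5)
cv2.imwrite('pics/c6.png',np.hstack([crop(s,130,260,40,5),crop(t,412,245,40,5)]))"
```

```text
time: 12.68
ee_pos: [0.5042, -0.3025, 0.1711]
tcp_rot: [179.8, 0.1, 89.7]
wrist_force: [-2.9, 3.6, 14.8]
opening: 0.0132
grasp_force: 60.9
time: 13.1
ee_pos: [0.5037, -0.3025, 0.168]
tcp_rot: [-180.0, -0.0, 89.7]
wrist_force: [0.2, 0.0, -0.1]
opening: 0.0529
grasp_force: 0.0
time: 13.43
ee_pos: [0.5038, -0.3025, 0.1682]
tcp_rot: [-180.0, -0.0, 89.7]
wrist_force: [0.1, 0.9, -0.3]
opening: 0.08
grasp_force: 0.0
```

View pics/c6.png

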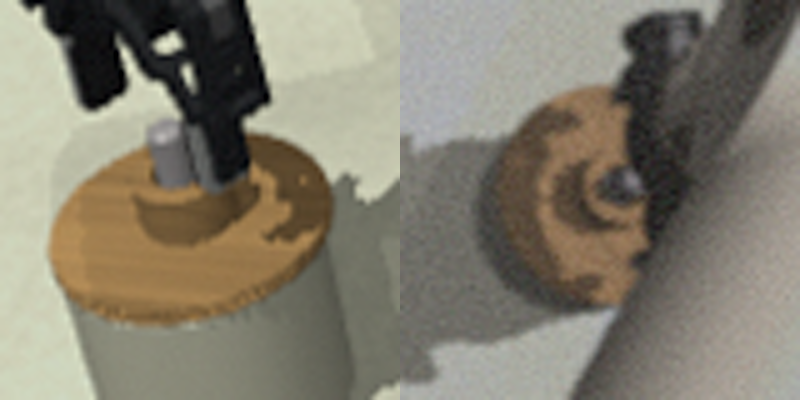

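Both lids sit on the jar with the rim covered all round, and the post is free between the open fingers. Now down to the collar.

```bash
python3 drive.py '0 0 0.007 0 0.08;0 0 0.014 0 0.08;0 0 0.021 0 0.08;0 0 0.026 0 0.08;0 0 0.026 0 0.08'; python3 drive.py '0 0 0 0 0.06;0 0 0 0 0.055;0 0 0 0 0.05;0 0 0 0 0.045;0 0 0 0 0.042' 30;python3 drive.py '0 0 0 0 0.038;0 0 0 0 0.036;0 0 0 0 0.034;0 0 0 0 0.034'
```

```text
time: 13.95
ee_pos: [0.5032, -0.3021, 0.1404]
tcp_rot: [-179.9, -0.1, 89.7]
wrist_force: [-0.5, -0.5, -0.4]
opening: 0.0799
grasp_force: 0.0
time: 14.37
ee_pos: [0.504, -0.3026, 0.1428]
tcp_rot: [180.0, 0.0, 89.7]
wrist_force: [-1.3, 0.2, 1.3]
opening: 0.0421
grasp_force: 9.5
time: 14.7
ee_pos: [0.504, -0.3026, 0.143]
tcp_rot: [179.9, 0.0, 89.7]
wrist_force: [-0.4, 0.7, 6.1]
opening: 0.0409
grasp_force: 30.3
```

Gripped on the collar with almost no side force. Slow straight lift.

```bash
python3 drive.py '0 0 -0.003 0 0.034;0 0 -0.006 0 0.034;0 0 -0.01 0 0.034;0 0 -0.014 0 0.034;0 0 -0.018 0 0.034' 40; python3 drive.py '0 0 -0.006 0 0.034;0 0 -0.012 0 0.034;0 0 -0.018 0 0.034;0 0 -0.024 0 0.034;0 0 -0.03 0 0.034';python3 drive.py '0 0 -0.01 0 0.034;0 0 -0.02 0 0.034;0 0 -0.03 0 0.034;0 0 -0.04 0 0.034;0 0 -0.045 0 0.034';python3 drive.py '0 0 0 0 0.034;0 0 0 0 0.034;0 0 0 0 0.034';python3 -c "
from h import *
s=bot.camera('scene');t=cv2.convertScaleAbs(bot.camera('top'),alpha=1.5)
cv2.imwrite('pics/t7.png',t);cv2.imwrite('pics/c7.png',np.hstack([crop(s,130,250,50,6)]))"
```

```text
time: 15.12
ee_pos: [0.5037, -0.3025, 0.1605]
tcp_rot: [-180.0, -0.0, 89.7]
wrist_force: [-0.3, -0.4, -2.7]
opening: 0.0408
grasp_force: 40.5
time: 15.53
ee_pos: [0.5038, -0.3025, 0.191]
tcp_rot: [180.0, 0.0, 89.7]
wrist_force: [-0.0, -0.6, -1.7]
opening: 0.0407
grasp_force: 40.6
time: 15.95
ee_pos: [0.5041, -0.3026, 0.2374]
tcp_rot: [179.9, 0.1, 89.7]
wrist_force: [1.3, -0.1, -2.9]
opening: 0.0409
grasp_force: 40.6
time: 16.2
ee_pos: [0.5037, -0.3024, 0.2347]
tcp_rot: [-180.0, -0.0, 89.7]
wrist_force: [-0.2, -0.7, -3.1]
opening: 0.041
grasp_force: 40.6
```

View pics/c7.png

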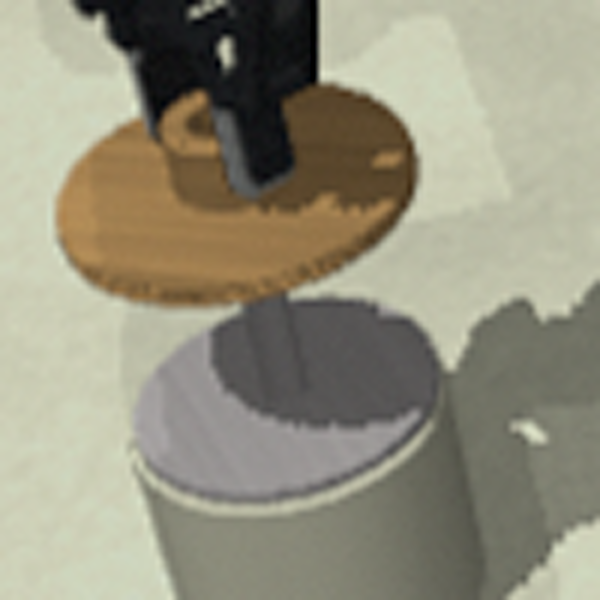

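The flange sits flush on the jar's rim and the post stands free. The outer lid is held level about 30 mm above the post tip, and its bore is visibly empty.

```bash
python3 -c "
from workcell import bot
print(bot.job_done())"
```

```text
the job is handed in; nothing more can be done
None
```

The job is handed in at about 16 s on the robot's clock: the stopper is in the basket, the inner lid is seated in the jar, and the outer lid is held level above the post tip.

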